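# Roll the spare trolley wheel into its parking bay

### The job

Turn the standing trolley wheel to face the mouth of the plywood wheel bay, then roll it on its tyre (not dragging or lifting it, and never letting it fall over) between the two side rails and over the brass sill. Press it home against the rubber buffer with about 10 newtons for half a second, never more than 15, then let go and leave it standing in the bay. Leave the two glaze jars where they stand.

Things in the scene. Friction and masses are not known exactly. Their poses are not given: they have to be found in the camera images.
- wheel: Black rubber-tyred wheel, grey hub, solid, 90 mm diameter, 36 mm wide, flat faces, 0.4-0.8 kg, standing. Origin at its centre, 45 mm above the table. x axis: the axle, level. y at the start: level, within 0.6 rad of the way to the bay. z: to the yellow dots on its faces, at first on top. Rolls easily. Rubs least on fingers below the hub; its grip on the table takes 1 to 7 N of a push.
- bay: Fixed plywood bay. Origin on the table inside; y axis level from mouth to buffer, x across. Rails 30 mm high, 12 thick, y = -60 to +84 mm, 48 apart inside; flared for 35 more at the mouth to about 70. Brass sill across the floor at y = -25, 4 high. Black buffer at hub height, its face anywhere in y = 45 to 62 (not reported: feel for it), yields 0.15 mm/N. End block y = 84 to 106, 78 high.
- glaze_jar1: Orange-brown glaze jar with a white lid, 58 mm diameter, 80 mm high, upright; origin under its centre. Bystander.
- glaze_jar3: Cream glaze jar with a red lid, 52 mm diameter, 66 mm high, upright; origin under its centre. Bystander.
There are look-alikes about, which are no part of the job. Several things have the shape of the wheel; the one meant has the colours described above.

How it is judged:
On the way, in this order (a step that is already met when the one before it is completed fails the run):
1. the wheel has rolled half a turn: its dot is near the table, before it is in the bay (angle between wheel's own z axis and vertical above 2.3 rad and y of wheel in the frame of bay below -0.04 m), for 0.02 s.
2. the wheel has rolled on so that its dot has come up again to hub height or above (angle between wheel's own z axis and vertical below 1.85 rad), for 0.02 s.
3. the wheel, past the sill, is pressed home on the buffer (2 to 14 N arrive there after losses to rubbing) (contact force between wheel and bay between 2 and 14 N and y of wheel in the frame of bay above -0.004 m), for 0.4 s.
At the end, for the whole second after the job is handed in: The wheel stands upright (axle within 0.25 rad of level) at rest on the table between the rails, its centre within -12 to +22 mm of the bay's origin along the bay (past the sill, by the buffer) and within 10 mm across, beyond the sill, untouched by the robot (y of wheel in the frame of bay between -0.012 and 0.022 m and x of wheel in the frame of bay between -0.01 and 0.01 m and height (world z) of wheel below 0.05 m and angle between wheel's own x axis and vertical between 1.32 and 1.82 rad and linear speed of wheel below 0.02 m/s and contact force between the fingers and wheel below 0.1 N).
It fails at once if the wheel tips over (axle more than 0.5 rad from level) (angle between wheel's own x axis and vertical below 1.07 rad or angle between wheel's own x axis and vertical above 2.07 rad).
It fails at once if the wheel is lifted (centre more than 60 mm above the table; 49 mm on the sill) (height (world z) of wheel above 0.06 m).
It fails at once if the wheel, past the sill, presses the bay (its buffer) with more than 15 N (contact force between wheel and bay above 15 N and y of wheel in the frame of bay above -0.004 m).
It fails at once if a glaze jar is moved more than 15 mm (distance of any of glaze_jar1, glaze_jar3 from where it was at the start of the episode above 0.015 m).
It also fails if it takes over 64 s, if anything falls off the work surface, if the arm or the gripper's body presses on something with over 40 N, if the wrist force passes 120 N, or if a joint passes its speed limit or range.

### The arm

A 7-joint arm with a two-finger parallel gripper is mounted at the origin on a cart in front of the work surface, level with it; the furniture and walls round the work are solid. World frame = base frame: x ahead of the robot, y to its left, z up, the work surface at z = 0. Lengths are in m, angles in rad, forces in N, time in s.
With the tool pointing down it reaches from about 0.425 to 0.875 m from the base axis. Payload 4.7 kg.
Tool frame: the origin (TCP) lies between the finger pads; the fingertips stand 22 mm ahead of it and the grasp point (between the pads) lies 3 mm ahead of it; z points along the fingers, y is the line along which they close (so a half turn about z gives the same grasp; the last joint's range is limited). The gripper opens to 87 mm and grips with 3 to 60 N. Pads are 19 mm wide; open, the fingers measure 117 mm over their backs; the gripper's body (75 mm by 190 mm) begins 51 mm behind the grasp point.
Start: joints at [1.159, 0.321, -0.07, 1.45, 0.023, 1.371, -0.057], TCP at [0.268, -0.592, 0.245] pointing down, gripper open.
Joint ranges: [-2.86, 2.86], [-0.3, 2.09], [-1.38, 1.24], [0.06, 2.45], [-1.56, 4.7], [0.09, 2.05], [-2.69, 2.69]. Speed limits (rad/s): [2.57, 2.57, 3.14, 3.14, 3.14, 3.14, 3.14].

### API

Orientations are given as a rotation vector (axis times angle).
In Python, from bench import ctrl gives the robot as it stands. The module is installed in compiled form; this text tells all that it offers.
- The arm moves only by the tool send_rows, never from a script. Its argument "motion" is a list of rows, each an object with "claw": the opening, from -1 (shut) to 1 (fully open); "slide": the shift along the tool's x, y, z in mm, a list of three; "delta_rot": the turn, a rotation vector about the tool's x, y, z in rad, a list of three. In form: [{"claw": claw, "slide": [x, y, z], "delta_rot": [ax, ay, az]}, ...]. A call has 1 to 5 rows; each row is the pose to reach, as a shift and turn from the pose commanded when the call began, along the tool's axes at that moment; what a row does not reach only later rows make up. A row lasts 1/10 s, in which the tool goes at most 50 mm and 8.59 degrees, less where a joint would pass 70% of its speed; a pose out of reach is approached as far as the arm can. A call with a gripper value outside its range is refused whole. The fingers move at their own pace and stop on an object; "grip_force" is the grip in N (left out, the last holds). Time passes only in rows, so rows that repeat a pose let the fingers close. It gives the time, the measured TCP pose, the force, the opening and the grip force at its end, in the units of the state.
- ctrl.get_state(): the state, without advancing time (a new reading comes with each control period).
- ctrl.get_image(name): name is "scene" or "top" or "wrist"; returns a dict with "color" (400x640x3 uint8, blue, green, red), "fx", "fy", "cx", "cy" (pixels), "k1" (the pictures are not rectified: a ray, as slopes to the right and down, at radius r is drawn at 1 + k1 r^2 times it, then the intrinsics apply), "pose" (4x4, takes a point from camera to world coordinates). Camera axes: x right, y down, z forward; pixel columns grow to the right and rows downward; lengths in m; the calibration is good to about 2 mm. A picture is of the moment at which its call begins. There is no depth.
- ctrl.close_job(): hands the job in; it is judged then, once.
The state is a dict: "time": time; "joint_positions": joint angles; "qd": joint speeds; "joint_torque": joint torques, N m; "position": TCP position; "tool_rot": TCP orientation; "ft_force": force on the tool from outside, world axes, zero at the start; "torque": the same for the moment, N m; "grip_width": opening from 0.0 (shut) to 1.0 (fully open); "grip_force": force on a finger pad.
Only numpy, scipy, OpenCV 4.12 (cv2) and the standard library are available. Lean on these libraries where they do the work, as an engineer would, in place of code of your own. Each camera call takes 0.05 s, during which the arm holds its last target. There are 200 camera calls.

## Working session

There is one attempt and no reset: what is moved stays moved. The work goes in short steps, Python scripts to look and compute and a tool call to move; the robot and the scene stay as the last step left them, time stands still between calls to the robot, and variables do not carry over. Pictures are saved under pics/ and viewed, at most 10 in all, crops included, and the job is handed in when it is done.

Besides the shell and the picture viewer there is one more tool, called by a JSON object that holds its "op" and its "data", one argument or row to a line. send_rows: Moves the arm, as the interface text tells. Its arguments: {"type":"object","properties":{"motion":{"type":"array","items":{"type":"object","properties":{"claw":{"type":"number"},"slide":{"type":"array","items":{"type":"number"}},"delta_rot":{"type":"array","items":{"type":"number"}}}}},"grip_force":{"type":"number"}},"required":["motion"]}

```bash
mkdir -p pics; cat > h.py <<'E'
import numpy as np, cv2
from bench import ctrl
from scipy.spatial.transform import Rotation as R
def snap(n):
    d=ctrl.get_image(n); d['K']=np.array([[d['fx'],0,d['cx']],[0,d['fy'],d['cy']],[0,0,1]]); d['pose']=np.array(d['pose']); return d
def ray(d,u,v):
    p=cv2.undistortPoints(np.array([[[u,v]]],float),d['K'],np.array([d['k1'],0,0,0.]))[0,0]
    r=d['pose'][:3,:3]@np.array([p[0],p[1],1]); return d['pose'][:3,3],r/np.linalg.norm(r)
def onz(d,u,v,z):
    o,r=ray(d,u,v); return o+r*(z-o[2])/r[2]
def proj(d,P):
    q=np.linalg.inv(d['pose'])@np.r_[P,1]; x=q[:2]/q[2]; x=x*(1+d['k1']*(x@x)); return d['fx']*x[0]+d['cx'],d['fy']*x[1]+d['cy']
E
python3 - <<'E'
from h import *
import pickle
for n in('scene','top'):
    d=snap(n); cv2.imwrite(f'pics/{n}0.png',d['color']); pickle.dump(d,open(n+'0.pkl','wb')); print(n,d['pose'].round(3).tolist(),d['fx'],d['k1'])
s=ctrl.get_state(); print(s['position'],s['tool_rot'],s['time'],s['ft_force'])
E
```

```text
scene [[-0.707, -0.374, 0.6, -0.211], [-0.707, 0.399, -0.584, 0.706], [-0.021, -0.837, -0.546, 0.764], [0.0, 0.0, 0.0, 1.0]] 430.1777207819836 -0.09346158733665405
top [[0.012, -0.987, 0.16, 0.354], [-1.0, -0.013, -0.003, -0.036], [0.005, -0.16, -0.987, 1.277], [0.0, 0.0, 0.0, 1.0]] 376.516527385167 0.01951867035301982
[ 0.26820821 -0.59160065  0.24356885] [-3.06908971e+00 -6.63439021e-01  7.71955276e-04] 0.1 [-0.03859188 -0.23651592 -0.39442103]
```

View pics/scene0.png

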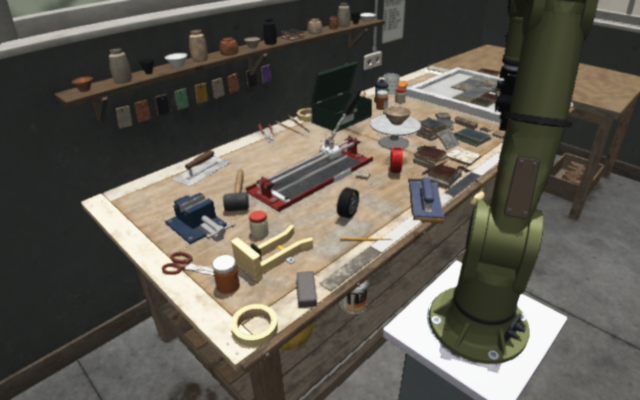

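View pics/top0.png

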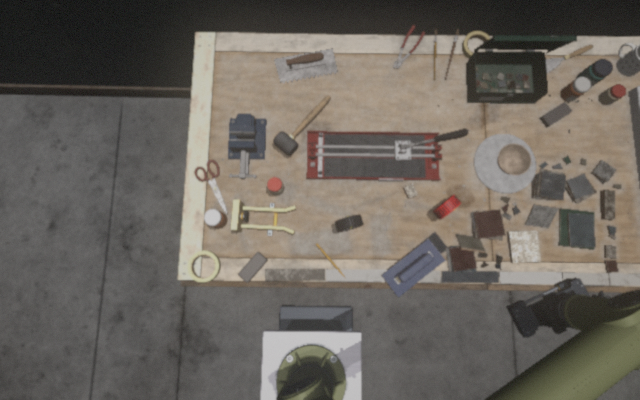

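The scene shows these candidates:
- **Black wheel:** scene (347,203), top (348,222). It is black with a grey hub.
- **Red wheel:** scene (396,160), top (446,207). It's a look-alike.
- **Mallet head:** scene (236,201), top (285,144). It's dark.

I choose the black one. The bay's end block is at top (236,216) and its mouth is at about (293,218). The white-lidded jar is at top (214,216) and the red-lidded jar at (275,186). Next I'll check with a close crop.

```bash
python3 - <<'E'
from h import *
import pickle
a=pickle.load(open('top0.pkl','rb'))['color'][170:260,205:375]; b=pickle.load(open('scene0.pkl','rb'))['color'][175:295,205:375]
f=lambda x,s:cv2.resize(x,None,fx=s,fy=s,interpolation=cv2.INTER_CUBIC)
a=f(a,4.0);b=f(b,4.0)[:,:]
cv2.imwrite('pics/c1.png',a); cv2.imwrite('pics/c2.png',b)
E
```

```text
(no output)
```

View pics/c1.png

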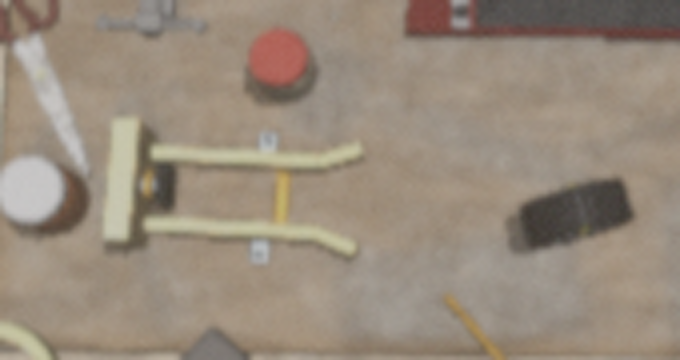

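View pics/c2.png

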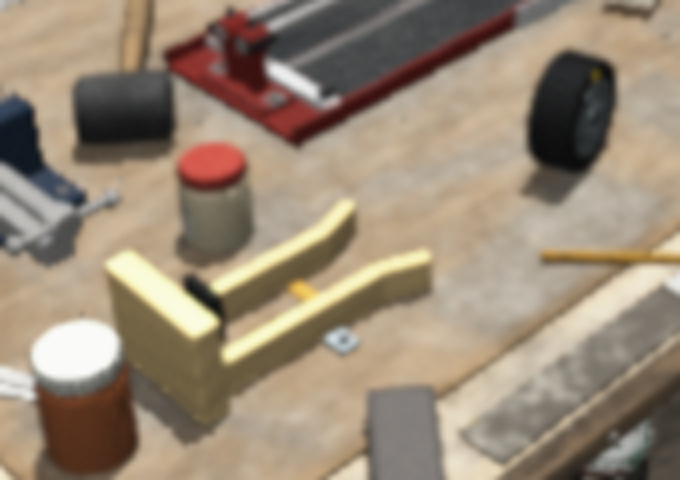

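The crops confirm the choice: a black tyre with a grey hub and a yellow dot on top, at top (348,222). The bay mouth faces right, towards the wheel, with the brass sill at top (276,219). Now some rough numbers.

```bash
python3 - <<'E'
from h import *
import pickle
t=pickle.load(open('top0.pkl','rb'));s=pickle.load(open('scene0.pkl','rb'))
c=lambda u,v:(205+u/4,170+v/4)
for n,p,z in [('railU in back',(152,160),.03),('railU in front',(320,166),.03),('railL in back',(147,218),.03),('railL in front',(315,229),.03),('flareU tip',(360,150),.03),('flareL tip',(352,250),.03),('sill',(283,197),.004),('buffer face',(174,187),.045),('block front T',(137,122),.078),('block front B',(128,240),.078),('jar3',(279,58),.066),('jar1',(33,190),.08)]:
    print(n,onz(t,*c(*p),z).round(4))
m=(t['color'].max(2)<75).astype(np.uint8); m[:]=m; n,l,st,ce=cv2.connectedComponentsWithStats(m)
for i in range(1,n):
    if st[i,4]>60 and 330<ce[i][0]<365 and 210<ce[i][1]<235:
        r=cv2.minAreaRect(np.argwhere(l==i)[:,::-1].astype(np.float32)); print(st[i],ce[i],r)
        b=cv2.boxPoints(r); print([onz(t,*q,.06)[:2].round(4).tolist() for q in b],onz(t,*ce[i],.06))
# two-view check: wheel dot and jar lids, sill
from numpy.linalg import lstsq
def tri(p,q):
    o1,r1=ray(t,*p);o2,r2=ray(s,*q);A=np.c_[r1,-r2];x=lstsq(A,o2-o1,rcond=None)[0];a=o1+x[0]*r1;b=o2+x[1]*r2;return ((a+b)/2).round(4),np.linalg.norm(a-b).round(4)
d=lambda u,v:(205+u/4,175+v/4)
print('dot',tri(c(588,228),d(596,75)),'flU',tri(c(360,150),d(349,204)),'flL',tri(c(354,248),d(428,254)),'jar3',tri(c(279,58),d(213,165)),'jar1',tri(c(33,190),d(76,342)))
E
```

```text
railU in back [0.5424 0.2364 0.03  ]
railU in front [0.5391 0.096  0.03  ]
railL in back [0.4936 0.2382 0.03  ]
railL in front [0.4862 0.0986 0.03  ]
flareU tip [0.5531 0.0629 0.03  ]
flareL tip [0.4691 0.0674 0.03  ]
sill [0.5159 0.1294 0.004 ]
buffer face [0.5179 0.214  0.045 ]
block front T [0.566  0.2394 0.078 ]
block front B [0.4705 0.2419 0.078 ]
jar3 [0.623  0.1285 0.066 ]
jar1 [0.5094 0.319  0.08  ]
[352 216  10  11  70] [356.97142857 220.58571429] ((356.70001220703125, 220.6000213623047), (9.17060375213623, 7.905693531036377), 71.56504821777344)
[[0.5177, -0.1244], [0.5263, -0.1488], [0.4978, -0.1582], [0.4894, -0.1338]] [ 0.50782767 -0.14217678  0.06      ]
[336 219  13  12 103] [341.4368932  224.76699029] ((341.75, 224.74998474121094), (9.486832618713379, 12.33288288116455), 71.56504821777344)
[[0.5016, -0.0688], [0.5149, -0.1068], [0.4855, -0.1166], [0.4724, -0.0787]] [ 0.49349183 -0.09168459  0.06      ]
dot (array([ 0.4855, -0.1239,  0.079 ]), np.float64(0.0022)) flU (array([0.5548, 0.0642, 0.0258]), np.float64(0.0026)) flL (array([0.4717, 0.0666, 0.0268]), np.float64(0.0015)) jar3 (array([0.6249, 0.1298, 0.0599]), np.float64(0.0014)) jar1 (array([0.5109, 0.3204, 0.0822]), np.float64(0.0052))
```

{"op": "send_rows", "data": {
  "motion": [
    {"claw": 1,"slide": [37,-31,0],"delta_rot": [0,0,0]},
    {"claw": 1,"slide": [74,-62,0],"delta_rot": [0,0,0]},
    {"claw": 1,"slide": [111,-93,0],"delta_rot": [0,0,0]},
    {"claw": 1,"slide": [148,-124,0],"delta_rot": [0,0,0]},
    {"claw": 1,"slide": [185,-155,0],"delta_rot": [0,0,0]}
  ]
}}

```text
time: 0.6
position: [0.3733, -0.3724, 0.2442]
tool_rot: [-3.07, -0.664, 0.001]
ft_force: [0.7, -0.5, 0.4]
grip_width: 1.002
grip_force: 0.0
```

{"op": "send_rows", "data": {
  "motion": [
    {"claw": 1,"slide": [37,-31,0],"delta_rot": [0,0,0]},
    {"claw": 1,"slide": [74,-62,0],"delta_rot": [0,0,0]},
    {"claw": 1,"slide": [111,-93,0],"delta_rot": [0,0,0]},
    {"claw": 1,"slide": [148,-124,0],"delta_rot": [0,0,0]},
    {"claw": 1,"slide": [185,-155,0],"delta_rot": [0,0,0]}
  ]
}}

```text
time: 1.1
position: [0.4776, -0.155, 0.2444]
tool_rot: [3.07, 0.663, -0.0]
ft_force: [1.0, -0.8, 0.5]
grip_width: 1.002
grip_force: 0.0
```

{"op": "send_rows", "data": {
  "motion": [
    {"claw": 1,"slide": [37,-31,0],"delta_rot": [0,0,-0.14]},
    {"claw": 1,"slide": [37,-31,0],"delta_rot": [0,0,-0.28]},
    {"claw": 1,"slide": [37,-31,0],"delta_rot": [0,0,-0.42]},
    {"claw": 1,"slide": [37,-31,0],"delta_rot": [0,0,-0.56]},
    {"claw": 1,"slide": [37,-31,0],"delta_rot": [0,0,-0.7]}
  ]
}}

```text
time: 1.6
position: [0.498, -0.1131, 0.2441]
tool_rot: [-2.651, -1.684, 0.001]
ft_force: [0.3, 0.6, -0.3]
grip_width: 1.001
grip_force: 0.0
```

{"op": "send_rows", "data": {
  "motion": [
    {"claw": 1,"slide": [0,0,0],"delta_rot": [0,0,-0.14]},
    {"claw": 1,"slide": [0,0,0],"delta_rot": [0,0,-0.28]},
    {"claw": 1,"slide": [0,0,0],"delta_rot": [0,0,-0.42]},
    {"claw": 1,"slide": [0,0,0],"delta_rot": [0,0,-0.56]},
    {"claw": 1,"slide": [0,0,0],"delta_rot": [0,0,-0.72]}
  ]
}}

```text
time: 2.1
position: [0.4979, -0.1133, 0.2441]
tool_rot: [-1.9, -2.501, 0.001]
ft_force: [-0.4, 0.6, 0.3]
grip_width: 0.998
grip_force: 0.0
```

```bash
python3 - <<'E'
from h import *
import pickle
d=snap('wrist'); cv2.imwrite('pics/w1.png',d['color']); pickle.dump(d,open('w1.pkl','wb'))
s=ctrl.get_state(); print(d['pose'].round(3).tolist(),s['time'],s['position'],R.from_rotvec(s['tool_rot']).as_matrix().round(3).tolist(),s['joint_positions'].round(2),s['ft_force'])
E
```

```text
[[0.963, 0.259, 0.07, 0.48], [0.268, -0.93, -0.251, -0.045], [-0.0, 0.261, -0.965, 0.385], [0.0, 0.0, 0.0, 1.0]] 2.15 [ 0.49789988 -0.11329481  0.24410297] [[-0.273, 0.962, -0.001], [0.962, 0.273, 0.0], [0.0, -0.001, -1.0]] [ 0.68  0.05 -0.53  1.77  0.03  1.32  0.43] [-0.70593646 -0.66781173  0.76978966]
```

View pics/w1.png

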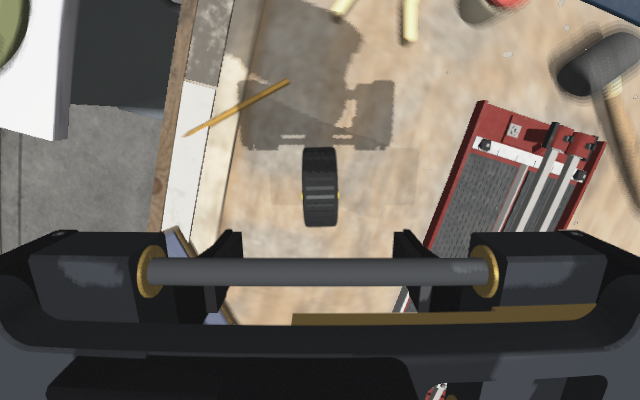

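The wrist view shows the wheel under the camera at (320,187), already closely lined up with the tool. Its two yellow dots are at (303,195) and (339,195).

```bash
cat >> h.py <<'E'
def wheel(d,guess,rad=60):
    # dark blob nearest to guess pixel; left/right edges fitted
    im=d['color'].astype(int); m=(im.max(2)<85).astype(np.uint8)
    y=np.zeros_like(m); u,v=map(int,guess); y[max(0,v-rad):v+rad,max(0,u-rad):u+rad]=1
    m=cv2.morphologyEx(m*y,cv2.MORPH_OPEN,np.ones((5,5)))
    n,l,st,ce=cv2.connectedComponentsWithStats(m); i=1+np.argmax(st[1:,4]); return (l==i),st[i],ce[i]
E
python3 - <<'E'
from h import *
import pickle
d=pickle.load(open('w1.pkl','rb'));t=pickle.load(open('top0.pkl','rb'))
m,st,ce=wheel(d,(320,187)); print(st,ce)
rows=[r for r in range(st[1]+8,st[1]+st[3]-8)]
for r in rows[::10]: c=np.where(m[r])[0]; print(r,c.min(),c.max())
h=cv2.cvtColor(d['color'],cv2.COLOR_BGR2HSV); y=cv2.inRange(h,(20,130,100),(35,255,255)); n,l,s2,c2=cv2.connectedComponentsWithStats(y[140:235,290:355])
for i in range(1,n): print('dot',c2[i]+[290,140],s2[i,4],onz(d,*(c2[i]+[290,140]),.08).round(4))
P=[onz(d,*ce,z) for z in(.08,.09)]; print(P)
# silhouette extreme rays in tool-plane: top/bottom mid columns
for v in(st[1],st[1]+st[3]): print(v,onz(d,321,v,.045).round(4))
E
```

```text
[ 302  147   35   40 1343] [318.89501117 166.90320179]
155 303 335
165 302 336
175 302 336
dot [337.42857143 192.71428571] 7 [ 0.5198 -0.1104  0.08  ]
dot [302.  195.5] 8 [ 0.4853 -0.1231  0.08  ]
dot [337.66666667 196.66666667] 3 [ 0.5212 -0.1144  0.08  ]
[array([ 0.49411319, -0.08969792,  0.08      ]), array([ 0.49365387, -0.08824459,  0.09      ])]
147 [ 0.492  -0.0728  0.045 ]
187 [ 0.5043 -0.1165  0.045 ]
```

{"op": "send_rows", "data": {
  "motion": [
    {"claw": 1,"slide": [-6,4,40],"delta_rot": [0,0,-0.01]},
    {"claw": 1,"slide": [-6,4,85],"delta_rot": [0,0,-0.01]},
    {"claw": 1,"slide": [-6,4,130],"delta_rot": [0,0,-0.01]},
    {"claw": 1,"slide": [-6,4,170],"delta_rot": [0,0,-0.01]},
    {"claw": 1,"slide": [-6,4,196],"delta_rot": [0,0,-0.01]}
  ]
}}

```text
time: 2.65
position: [0.5015, -0.1177, 0.0452]
tool_rot: [-1.897, -2.499, 0.002]
ft_force: [1.2, 0.6, 0.1]
grip_width: 1.003
grip_force: 0.0
```

{"op": "send_rows", "data": {
  "motion": [
    {"claw": -0.05,"slide": [0,0,0],"delta_rot": [0,0,0]},
    {"claw": -0.1,"slide": [0,0,0],"delta_rot": [0,0,0]},
    {"claw": -0.15,"slide": [0,0,0],"delta_rot": [0,0,0]},
    {"claw": -0.2,"slide": [0,0,0],"delta_rot": [0,0,0]},
    {"claw": -0.25,"slide": [0,0,0],"delta_rot": [0,0,0]}
  ],
  "grip_force": 3
}}

```text
time: 3.15
position: [0.5047, -0.1184, 0.05]
tool_rot: [1.895, 2.503, 0.001]
ft_force: [0.0, 0.4, -0.3]
grip_width: 0.632
grip_force: 0.0
```

{"op": "send_rows", "data": {
  "motion": [
    {"claw": -0.3,"slide": [0,0,0],"delta_rot": [0,0,0]},
    {"claw": -0.3,"slide": [0,0,0],"delta_rot": [0,0,0]},
    {"claw": -0.3,"slide": [0,0,0],"delta_rot": [0,0,0]},
    {"claw": -0.3,"slide": [0,0,0],"delta_rot": [0,0,0]},
    {"claw": -0.3,"slide": [0,0,0],"delta_rot": [0,0,0]}
  ],
  "grip_force": 3
}}

```text
time: 3.65
position: [0.5026, -0.1186, 0.0484]
tool_rot: [-1.896, -2.503, 0.003]
ft_force: [-5.4, -2.0, 4.5]
grip_width: 0.416
grip_force: 3.0
```

{"op": "send_rows", "data": {
  "motion": [
    {"claw": -0.3,"slide": [0,0,0],"delta_rot": [0,0,0.07]},
    {"claw": -0.3,"slide": [0,0,0],"delta_rot": [0,0,0.14]},
    {"claw": -0.3,"slide": [0,0,0],"delta_rot": [0,0,0.21]},
    {"claw": -0.3,"slide": [0,0,0],"delta_rot": [0,0,0.28]},
    {"claw": -0.3,"slide": [0,0,0],"delta_rot": [0,0,0.34]}
  ]
}}

```text
time: 4.15
position: [0.5042, -0.1178, 0.0484]
tool_rot: [2.295, 2.145, 0.002]
ft_force: [-0.9, -1.5, -0.3]
grip_width: 0.413
grip_force: 3.0
```

```bash
python3 - <<'E'
from h import *
import pickle
d=snap('wrist'); pickle.dump(d,open('w2.pkl','wb'))
f=cv2.resize(d['color'][0:300,200:600],None,fx=2,fy=2); cv2.imwrite('pics/w2.png',f)
s=ctrl.get_state(); print(s['time'],s['position'],R.from_rotvec(s['tool_rot']).as_matrix().round(3).tolist(),s['grip_width'],s['ft_force'],s['joint_positions'].round(2))
E
```

```text
4.2 [ 0.50424406 -0.11777725  0.04837905] [[0.069, 0.998, 0.001], [0.998, -0.069, 0.0], [0.0, 0.001, -1.0]] 0.4110536857132919 [-0.80274742  0.79525893 -0.79995767] [ 0.6   0.27 -0.46  1.97  0.15  0.93 -0.01]
```

View pics/w2.png

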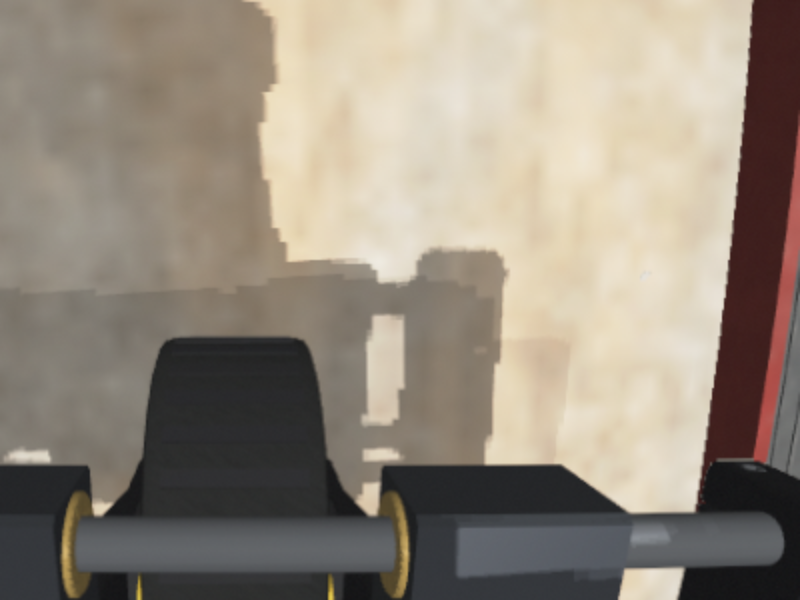

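The wheel is held between the fingers and has turned with them. Its front edge is at crop (235,340) and the dots are on top at (138,585) and (330,585). I'll roll it a little way and watch the force.

{"op": "send_rows", "data": {
  "motion": [
    {"claw": -0.3,"slide": [6,0,0],"delta_rot": [0,0,0]},
    {"claw": -0.3,"slide": [14,0,0],"delta_rot": [0,0,0]},
    {"claw": -0.3,"slide": [22,0,0],"delta_rot": [0,0,0]},
    {"claw": -0.3,"slide": [30,0,0],"delta_rot": [0,0,0]},
    {"claw": -0.3,"slide": [36,0,0],"delta_rot": [0,0,0]}
  ]
}}

```text
time: 4.7
position: [0.5066, -0.0808, 0.0487]
tool_rot: [2.29, 2.149, 0.002]
ft_force: [1.9, -1.3, -1.4]
grip_width: 0.414
grip_force: 3.0
```

```bash
python3 - <<'E'
from h import *
import pickle
d=snap('wrist'); pickle.dump(d,open('w3.pkl','wb'))
f=cv2.resize(d['color'][0:300,150:550],None,fx=2,fy=2); cv2.imwrite('pics/w3.png',f)
s=ctrl.get_state(); print(s['time'],s['position'],s['grip_width'],s['ft_force'])
h=cv2.cvtColor(d['color'],cv2.COLOR_BGR2HSV); y=cv2.inRange(h,(20,130,100),(35,255,255)); n,l,s2,c2=cv2.connectedComponentsWithStats(y)
for i in range(1,n):
    if s2[i,4]>5: print(c2[i],s2[i,4])
E
```

```text
4.75 [ 0.50666838 -0.07973209  0.04869899] 0.4142755940989662 [ 0.33425988  0.9252064  -1.14996352]
[183.62666667 140.48      ] 75
[164.88888889 153.88888889] 9
[169.13793103 157.55172414] 29
[157.15 163.95] 40
[118.46046512 211.81162791] 860
[400.23188406 261.63768116] 69
[233.98333333 261.08333333] 60
[270.66666667 255.        ] 9
[363.06666667 254.66666667] 15
[233.86363636 288.        ] 66
[400.88059701 288.35820896] 67
[464.85714286 309.85714286] 7
[479.         312.66666667] 6
[262.42857143 316.57142857] 7
[510.54545455 317.90909091] 11
[201.66666667 320.        ] 6
[338.88888889 320.        ] 9
[333.16666667 322.83333333] 6
```

View pics/w3.png

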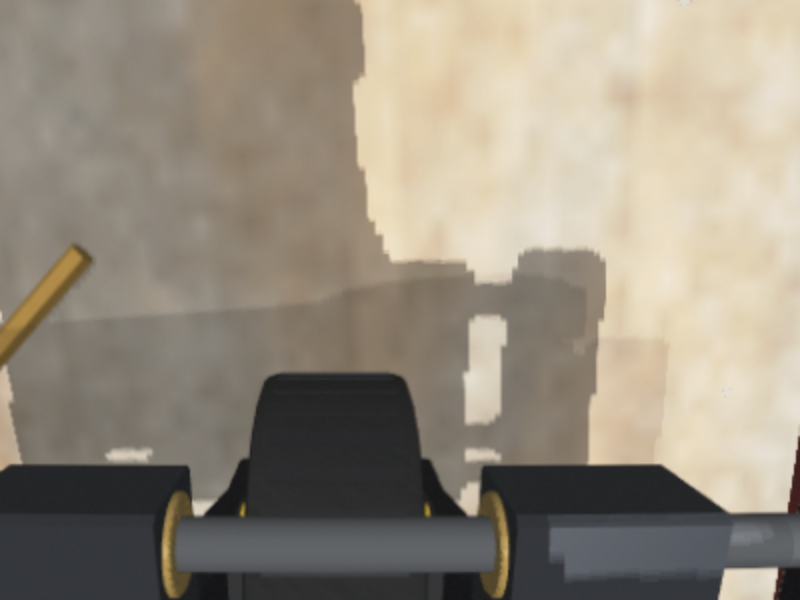

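{"op": "send_rows", "data": {
  "motion": [
    {"claw": -0.3,"slide": [6,0,2],"delta_rot": [0,0,0]},
    {"claw": -0.3,"slide": [16,0,5],"delta_rot": [0,0,0]},
    {"claw": -0.3,"slide": [27,0,5],"delta_rot": [0,0,0]},
    {"claw": -0.3,"slide": [38,0,5],"delta_rot": [0,0,0]},
    {"claw": -0.3,"slide": [46,0,5],"delta_rot": [0,0,0]}
  ]
}}

```text
time: 5.25
position: [0.5089, -0.0347, 0.0433]
tool_rot: [-2.291, -2.149, 0.0]
ft_force: [1.1, -2.1, -2.4]
grip_width: 0.414
grip_force: 3.0
```

{"op": "send_rows", "data": {
  "motion": [
    {"claw": -0.3,"slide": [6,0,0],"delta_rot": [0,0,0]},
    {"claw": -0.3,"slide": [12,0,0],"delta_rot": [0,0,0]},
    {"claw": -0.3,"slide": [18,0,0],"delta_rot": [0,0,0]},
    {"claw": -0.3,"slide": [18,0,0],"delta_rot": [0,0,0]}
  ]
}}

```text
time: 5.65
position: [0.5098, -0.0169, 0.0434]
tool_rot: [-2.29, -2.148, 0.0]
ft_force: [-0.8, 1.2, -0.7]
grip_width: 0.419
grip_force: 3.0
```

```bash
python3 - <<'E'
from h import *
import pickle
for n in('wrist','top'):
    d=snap(n); pickle.dump(d,open(n+'4.pkl','wb'))
    if n=='wrist': a=d['color'][0:270,80:560]
    else: b=d['color'][175:255,215:355]
a=cv2.resize(a,(800,450)); cv2.imwrite('pics/w4.png',a); print(b.shape)
s=ctrl.get_state(); print(s['time'],s['position'],s['grip_width'],s['ft_force'])
E
```

```text
(80, 140, 3)
5.75 [ 0.50972973 -0.01724234  0.04344759] 0.4161256480829248 [-0.94624702  1.33278501 -1.34977486]
```

View pics/w4.png

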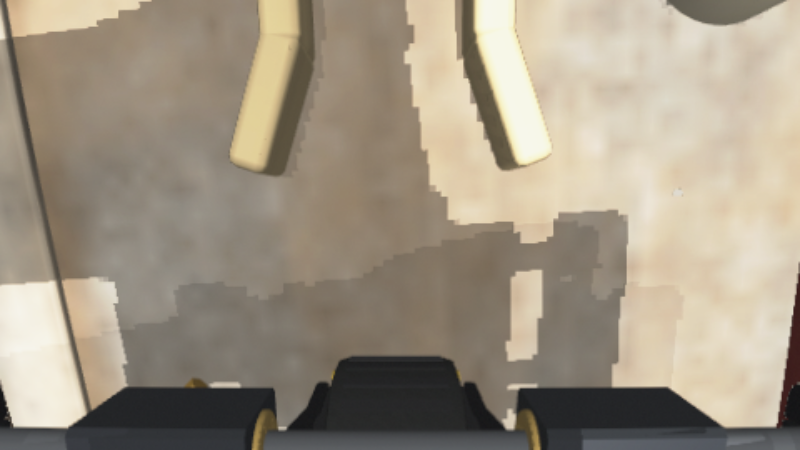

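The wheel is ahead of the fingers at crop (397,357). The flare tips of the mouth are at crop (265,172) and (510,165), and the rail bends at (300,40) and (478,55).

```bash
cat >> h.py <<'E'
from scipy.optimize import brentq
def front(d,u,v,hd):
    # wheel centre from front-silhouette ray; hd = heading unit (xy)
    o,r=ray(d,u,v); f=lambda s:0
    a=o[:2]@hd; b=r[:2]@hd; n=np.hypot(b,r[2])
    # signed dist from (s,.045) to line in (heading,z) plane
    g=lambda s: ((s-a)*(-r[2])-(0.045-o[2])*(-b))/n
    # front tangent: centre behind the ray by .045
    return brentq(lambda s:g(s)+.045,a-1,a+1)
E
python3 - <<'E'
from h import *
import pickle
hd=np.array([.065,.998])
for f,u,v in(('w2',317,170),('w3',317,187.5),('wrist4',317,214.5)):
    d=pickle.load(open(f+'.pkl','rb')); print(f,front(d,u,v,hd))
w=d; C=lambda u,v:(80+u*.6,v*.6)
P={k:onz(w,*C(*p),.03)[:2] for k,p in dict(tL=(265,172),tR=(510,165),bL=(300,40),bR=(478,55),oL=(232,158),oR=(550,152)).items()}
for k in P: print(k,P[k].round(4))
print('tipmid',(P['tL']+P['tR'])/2,(P['oL']+P['oR'])/2,'bendmid',(P['bL']+P['bR'])/2)
d=pickle.load(open('top4.pkl','rb')); t=pickle.load(open('top0.pkl','rb'))
# pale plywood mask in top view: rails & block
h=cv2.cvtColor(t['color'],cv2.COLOR_BGR2HSV)[195:240,225:300]
m=cv2.inRange(h,(22,50,130),(40,255,255))
for r in range(0,45,1): print(''.join('#' if x else '.' for x in m[r]))
E
```

```text
w2 -0.08324378452400083
w3 -0.05539786511491451
wrist4 -0.0046493092128140345
tL [0.4778 0.0638]
tR [0.5495 0.0611]
bL [0.4918 0.0984]
bR [0.541  0.0913]
oL [0.4686 0.0684]
oR [0.5613 0.0641]
tipmid [0.51367027 0.06245054] [0.51494069 0.06627186] bendmid [0.51640743 0.09487997]
...........................................................................
...........................................................................
...........................................................................
...........................................................................
...........................................................................
...........................................................................
..............#............................................................
..............#............................................................
..............#............................................................
..............#............................................................
..............#..............................................
[... 1898 characters left out ...]
####.....#......
..............................................................###...#......
...............................................................####.#......
.................................................................####......
...........................................................................
...........................................................................
...........................................................................
...........................................................................
...........................................................................
...........................................................................
```

{"op": "send_rows", "data": {
  "motion": [
    {"claw": -0.3,"slide": [0,0,0],"delta_rot": [0,0,-0.025]},
    {"claw": -0.3,"slide": [0,0,0],"delta_rot": [0,0,-0.025]},
    {"claw": 0.2,"slide": [0,0,0],"delta_rot": [0,0,-0.025]},
    {"claw": 0.2,"slide": [0,0,0],"delta_rot": [0,0,-0.025]},
    {"claw": 0.2,"slide": [0,0,0],"delta_rot": [0,0,-0.025]}
  ]
}}

```text
time: 6.25
position: [0.5106, -0.0188, 0.0437]
tool_rot: [2.265, 2.175, 0.0]
ft_force: [-0.5, -1.4, 0.3]
grip_width: 0.567
grip_force: 0.0
```

{"op": "send_rows", "data": {
  "motion": [
    {"claw": 0.2,"slide": [0,0,-25],"delta_rot": [0,0,0]},
    {"claw": 0.2,"slide": [0,0,-65],"delta_rot": [0,0,0]},
    {"claw": 0.2,"slide": [0,0,-95],"delta_rot": [0,0,0]},
    {"claw": -1,"slide": [-40,0,-95],"delta_rot": [0,0,0]},
    {"claw": -1,"slide": [-80,0,-95],"delta_rot": [0,0,0]}
  ]
}}

```text
time: 6.75
position: [0.5083, -0.0985, 0.1404]
tool_rot: [2.259, 2.178, 0.003]
ft_force: [0.2, -0.8, 0.3]
grip_width: 0.492
grip_force: 0.0
```

{"op": "send_rows", "data": {
  "motion": [
    {"claw": -1,"slide": [-20,0,0],"delta_rot": [0,0.1,0]},
    {"claw": -1,"slide": [-20,0,0],"delta_rot": [0,0.2,0]},
    {"claw": -1,"slide": [-20,0,0],"delta_rot": [0,0.2,0]},
    {"claw": -1,"slide": [-20,0,0],"delta_rot": [0,0.2,0]},
    {"claw": -1,"slide": [-20,0,0],"delta_rot": [0,0.2,0]}
  ]
}}

```text
time: 7.25
position: [0.5064, -0.1162, 0.1387]
tool_rot: [-2.157, -2.079, -0.215]
ft_force: [0.6, -0.9, 0.1]
grip_width: 0.058
grip_force: 0.0
```

```bash
python3 - <<'E'
from h import *
import pickle
for n in('wrist','top'):
    d=snap(n); pickle.dump(d,open(n+'5.pkl','wb'))
    if n=='wrist': a=d['color'][0:300,120:520]
    else: b=d['color'][175:255,215:375]
a=cv2.resize(a,(600,450)); b=cv2.resize(b,(200,100)); a[:100,:200]=b
cv2.imwrite('pics/w5.png',a)
s=ctrl.get_state(); print(s['time'],s['position'],s['grip_width'],s['ft_force'],R.from_rotvec(s['tool_rot']).as_matrix().round(3).tolist(),s['joint_positions'].round(2))
E
```

```text
7.35 [ 0.50647951 -0.116093    0.13879497] 0.025118736698501593 [ 0.4441349  -1.04888278  0.93695211] [[0.035, 0.999, 0.007], [0.98, -0.036, 0.198], [0.198, 0.0, -0.98]] [ 0.71  0.2  -0.45  1.86 -0.12  1.16  0.28]
```

View pics/w5.png

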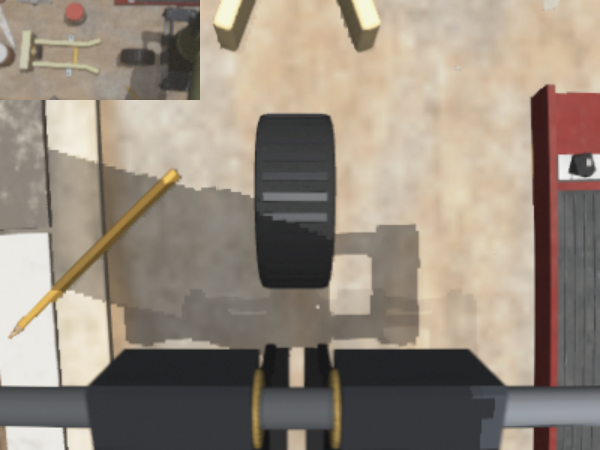

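The wheel stands free at crop (295,200), parallel to the tool and in line with the mouth, whose flare tips are at crop (237,47) and (357,48). The fingers are shut behind it at (296,370).

```bash
python3 - <<'E'
from h import *
import pickle
d=pickle.load(open('wrist5.pkl','rb')); hd=np.array([.0357,.9994])
c=lambda u,v:(120+u/1.5,v/1.5)
s=front(d,*c(295,114),hd); print('centre along',s,'y',(s-.0357*.509)/.9994)
for n,p,z in[('top',(295,160),.085),('tipL',(237,47),.03),('tipR',(357,48),.03)]: print(n,onz(d,*c(*p),z).round(4))
# rear tangent
o,r=ray(d,*c(296,288)); a=o[:2]@hd;b=r[:2]@hd;n=np.hypot(b,r[2])
print('rear',brentq(lambda s:((s-a)*(-r[2])+(.045-o[2])*b)/n-.045,a-1,a+1))
T=R.from_rotvec(ctrl.get_state()['tool_rot']).as_matrix(); p=ctrl.get_state()['position']; print('tip',p+.022*T[:,2],'tool y',T[:,1])
E
```

```text
centre along -0.02004139085345258 y -0.038235632232792256
top [ 0.5107 -0.0248  0.085 ]
tipL [0.4807 0.0534 0.03  ]
tipR [0.5484 0.0504 0.03  ]
rear -0.020100277631272867
tip [ 0.50664309 -0.11174712  0.1172291 ] tool y [ 9.99349277e-01 -3.60683404e-02  3.11833602e-04]
```

{"op": "send_rows", "data": {
  "motion": [
    {"claw": -1,"slide": [-10,0,40],"delta_rot": [0,0,0]},
    {"claw": -1,"slide": [-10,0,75],"delta_rot": [0,0,0]},
    {"claw": -1,"slide": [-10,0,97],"delta_rot": [0,0,0]},
    {"claw": -1,"slide": [-10,0,97],"delta_rot": [0,0,0]},
    {"claw": -1,"slide": [-10,0,97],"delta_rot": [0,0,0]}
  ],
  "grip_force": 10
}}

```text
time: 7.85
position: [0.507, -0.1078, 0.0421]
tool_rot: [-2.158, -2.078, -0.217]
ft_force: [0.4, -0.3, 0.6]
grip_width: 0.008
grip_force: 0.0
```

{"op": "send_rows", "data": {
  "motion": [
    {"claw": -1,"slide": [4.9,0,1],"delta_rot": [0,0,0]},
    {"claw": -1,"slide": [9.8,0,2],"delta_rot": [0,0,0]},
    {"claw": -1,"slide": [14.7,0,3],"delta_rot": [0,0,0]},
    {"claw": -1,"slide": [19.6,0,4],"delta_rot": [0,0,0]},
    {"claw": -1,"slide": [24.5,0,5],"delta_rot": [0,0,0]}
  ]
}}

```text
time: 8.35
position: [0.5077, -0.0833, 0.0418]
tool_rot: [-2.16, -2.076, -0.217]
ft_force: [0.0, 0.1, 0.2]
grip_width: 0.007
grip_force: 0.0
```

{"op": "send_rows", "data": {
  "motion": [
    {"claw": -1,"slide": [4.9,0,1],"delta_rot": [0,0,0]},
    {"claw": -1,"slide": [9.8,0,2],"delta_rot": [0,0,0]},
    {"claw": -1,"slide": [14.7,0,3],"delta_rot": [0,0,0]},
    {"claw": -1,"slide": [19.6,0,4],"delta_rot": [0,0,0]},
    {"claw": -1,"slide": [24.5,0,5],"delta_rot": [0,0,0]}
  ]
}}

```text
time: 8.85
position: [0.5085, -0.0583, 0.0414]
tool_rot: [-2.16, -2.075, -0.217]
ft_force: [-0.1, -0.3, 0.2]
grip_width: -0.001
grip_force: 0.1
```

```bash
python3 - <<'E'
from h import *
import pickle
for n in('wrist','scene'):
    d=snap(n); pickle.dump(d,open(n+'6.pkl','wb'))
    if n=='wrist': a=d['color'][0:270,80:560]
    else: b=d['color'][180:260,230:390]
a=cv2.resize(a,(800,450)); b=cv2.resize(b,(560,280)); o=np.zeros((600,800,3),np.uint8); o[:320,:569]=cv2.resize(a,(569,320)); o[320:,:560]=b
cv2.imwrite('pics/w6.png',o)
s=ctrl.get_state(); print(s['time'],s['position'],s['ft_force'],R.from_rotvec(s['tool_rot']).as_matrix().round(3).tolist())
E
```

```text
8.95 [ 0.50853556 -0.05767327  0.04142508] [0.97476205 0.6877287  0.35787349] [[0.038, 0.999, 0.008], [0.979, -0.039, 0.199], [0.199, -0.0, -0.98]]
```

View pics/w6.png

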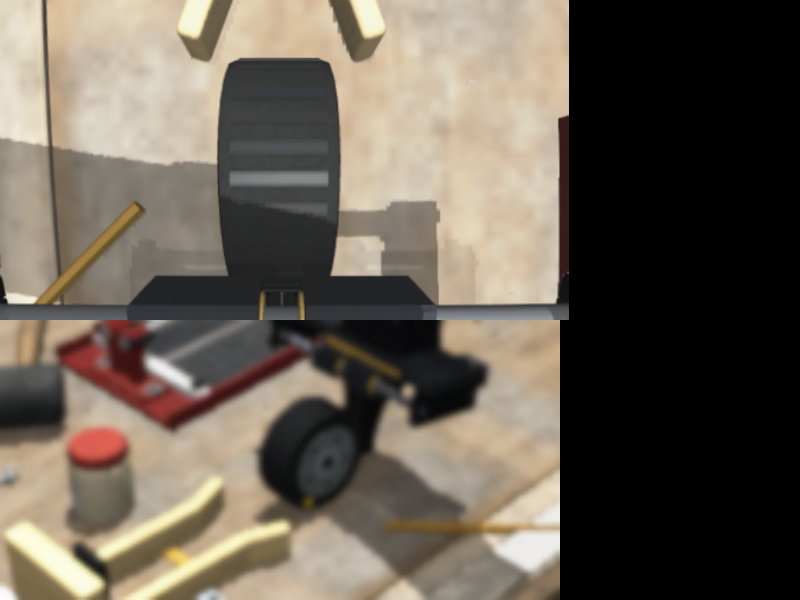

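The dot is now near the table, at scene inset (308,502), so half a turn is done. The wheel at (279,165) is centred on the mouth, which is at about (281,45). I'll keep pushing between the rails, as far as just before the sill.

{"op": "send_rows", "data": {
  "motion": [
    {"claw": -1,"slide": [4.9,0,1],"delta_rot": [0,0,0]},
    {"claw": -1,"slide": [9.8,0,2],"delta_rot": [0,0,0]},
    {"claw": -1,"slide": [14.7,0,3],"delta_rot": [0,0,0]},
    {"claw": -1,"slide": [19.6,0,4],"delta_rot": [0,0,0]},
    {"claw": -1,"slide": [24.5,0,5],"delta_rot": [0,0,0]}
  ]
}}

```text
time: 9.45
position: [0.5096, -0.0333, 0.0414]
tool_rot: [-2.16, -2.075, -0.217]
ft_force: [0.4, -1.1, -0.5]
grip_width: 0.01
grip_force: 0.0
```

{"op": "send_rows", "data": {
  "motion": [
    {"claw": -1,"slide": [4.9,0,1],"delta_rot": [0,0,0]},
    {"claw": -1,"slide": [9.8,0,2],"delta_rot": [0,0,0]},
    {"claw": -1,"slide": [14.7,0,3],"delta_rot": [0,0,0]},
    {"claw": -1,"slide": [19.6,0,4],"delta_rot": [0,0,0]},
    {"claw": -1,"slide": [24.5,0,5],"delta_rot": [0,0,0]}
  ]
}}

```text
time: 9.95
position: [0.5106, -0.0084, 0.0414]
tool_rot: [-2.16, -2.075, -0.217]
ft_force: [-0.2, 0.2, -0.1]
grip_width: 0.006
grip_force: 0.1
```

```bash
cat >> h.py <<'E'
def wheelnum(d):
    # front silhouette row and mid column of the black tyre in wrist view
    m=(d['color'].max(2)<90).astype(np.uint8); m[262:]=0; m[:,:230]=0; m[:,410:]=0
    m=cv2.morphologyEx(m,cv2.MORPH_OPEN,np.ones((5,9)))
    n,l,st,ce=cv2.connectedComponentsWithStats(m); i=1+np.argmax(st[1:,4]); mm=l==i
    out=[]
    for r in range(st[i,1],min(262,st[i,1]+st[i,3]),12):
        c=np.where(mm[r])[0]; out.append((r,int(c.min()),int(c.max())))
    return st[i],out
E
python3 - <<'E'
from h import *
d=snap('wrist'); st,o=wheelnum(d); print(st,o); hd=np.array([.038,.9993])
s=front(d,317,st[1],hd); print('wheel y',(s-.038*.515)/.9993)
s=ctrl.get_state(); print(s['time'],s['position'],s['ft_force'])
E
```

```text
[  230    50   180   212 21454] [(50, 279, 351), (62, 270, 362), (74, 267, 363), (86, 265, 365), (98, 264, 369), (110, 263, 365), (122, 263, 365), (134, 263, 365), (146, 263, 365), (158, 264, 365), (170, 264, 365), (182, 265, 364), (194, 266, 364), (206, 267, 362), (218, 269, 360), (230, 272, 358), (242, 230, 409), (254, 230, 409)]
wheel y 0.04734577130754361
10.0 [ 0.5105456  -0.00728066  0.04141157] [-0.40198614  0.56622279  0.94881443]
```

{"op": "send_rows", "data": {
  "motion": [
    {"claw": -1,"slide": [4.9,0,1],"delta_rot": [0,0,0]},
    {"claw": -1,"slide": [9.8,0,2],"delta_rot": [0,0,0]},
    {"claw": -1,"slide": [14.7,0,3],"delta_rot": [0,0,0]},
    {"claw": -1,"slide": [19.6,0,4],"delta_rot": [0,0,0]},
    {"claw": -1,"slide": [24.5,0,5],"delta_rot": [0,0,0]}
  ]
}}

```text
time: 10.5
position: [0.5116, 0.0167, 0.0413]
tool_rot: [-2.16, -2.075, -0.217]
ft_force: [0.5, -0.7, 0.2]
grip_width: 0.007
grip_force: 0.1
```

{"op": "send_rows", "data": {
  "motion": [
    {"claw": -1,"slide": [4.9,0,1],"delta_rot": [0,0,0]},
    {"claw": -1,"slide": [9.8,0,2],"delta_rot": [0,0,0]},
    {"claw": -1,"slide": [14.7,0,3],"delta_rot": [0,0,0]},
    {"claw": -1,"slide": [19.6,0,4],"delta_rot": [0,0,0]},
    {"claw": -1,"slide": [22,0,4.5],"delta_rot": [0,0,0]}
  ]
}}

```text
time: 11.0
position: [0.5124, 0.0394, 0.0413]
tool_rot: [-2.159, -2.076, -0.217]
ft_force: [0.5, -0.6, 0.2]
grip_width: 0.003
grip_force: 0.0
```

```bash
python3 - <<'E'
from h import *
d=snap('wrist'); st,o=wheelnum(d); print(st,o[:8]); hd=np.array([.038,.9993])
s=front(d,317,st[1],hd); print('wheel y',(s-.038*.515)/.9993)
# sill (brass) and rails in wrist view
h=cv2.cvtColor(d['color'],cv2.COLOR_BGR2HSV); y=cv2.inRange(h,(18,140,90),(32,255,255)); y[st[1]:]=0
n,l,s2,c2=cv2.connectedComponentsWithStats(y)
for i in range(1,n):
    if s2[i,4]>60: print('brass?',s2[i],onz(d,*c2[i],.004).round(4))
s=ctrl.get_state(); print(s['time'],s['position'],s['ft_force'])
E
```

```text
[  230    46   180   216 21724] [(46, 282, 344), (58, 270, 361), (70, 268, 362), (82, 266, 363), (94, 265, 364), (106, 264, 365), (118, 264, 365), (130, 263, 365)]
wheel y 0.09686662260650872
11.05 [0.51240161 0.039621   0.04132298] [ 0.0012045   0.47775791 -0.18422571]
```

{"op": "send_rows", "data": {
  "motion": [
    {"claw": -1,"slide": [-12,0,-3],"delta_rot": [0,0,0]},
    {"claw": 0.5,"slide": [-8,0,-35],"delta_rot": [0,0,0]},
    {"claw": 0.5,"slide": [0,0,-75],"delta_rot": [0,0,0]},
    {"claw": 0.5,"slide": [5,0,-101],"delta_rot": [0,-0.1,0]},
    {"claw": 0.5,"slide": [5,0,-101],"delta_rot": [0,-0.2,0]}
  ]
}}

```text
time: 11.55
position: [0.5152, 0.0206, 0.146]
tool_rot: [2.264, 2.164, 0.004]
ft_force: [0.2, -0.2, -0.4]
grip_width: 0.282
grip_force: 0.0
```

{"op": "send_rows", "data": {
  "motion": [
    {"claw": 0.5,"slide": [20,-1,0],"delta_rot": [0,0,0]},
    {"claw": 0.5,"slide": [45,-1,0],"delta_rot": [0,0,0]},
    {"claw": 0.5,"slide": [68,-1,0],"delta_rot": [0,0,0]},
    {"claw": 0.5,"slide": [68,-1,0],"delta_rot": [0,0,0]},
    {"claw": 0.5,"slide": [68,-1,0],"delta_rot": [0,0,0]}
  ]
}}

```text
time: 12.05
position: [0.5137, 0.0903, 0.1412]
tool_rot: [2.265, 2.176, -0.001]
ft_force: [-0.1, -1.1, -0.6]
grip_width: 0.713
grip_force: 0.0
```

```bash
python3 - <<'E'
from h import *
s=ctrl.get_state(); print(s['time'],s['position'],s['ft_force'],s['grip_width'],R.from_rotvec(s['tool_rot']).as_matrix().round(3).tolist())
d=snap('wrist'); m=(d['color'].max(2)<80).astype(np.uint8); m[225:]=0; m[:,:230]=0; m[:,410:]=0
m=cv2.morphologyEx(m,cv2.MORPH_OPEN,np.ones((5,9))); n,l,st,ce=cv2.connectedComponentsWithStats(m)
for i in range(1,n): 
    if st[i,4]>100: print(st[i],ce[i],'wheel y if front',front(d,ce[i][0],st[i,1],np.array([.038,.9993]))-.0196)
t=snap('top'); g=(t['color'].max(2)<75).astype(np.uint8)
h=cv2.cvtColor(d['color'],cv2.COLOR_BGR2HSV)
m2=cv2.inRange(h,(15,60,150),(35,170,255)); 
for r in (60,100,140,180):
    c=np.where(m2[r])[0]; print(r,[ (int(a[0]),int(a[-1])) for a in np.split(c,np.where(np.diff(c)>3)[0]+1) if len(a)>6])
E
```

```text
12.05 [0.51365764 0.09032611 0.14117375] [-0.06685973 -1.08687697 -0.58356729] 0.7126456020082774 [[0.04, 0.999, -0.0], [0.999, -0.04, -0.001], [-0.001, -0.0, -1.0]]
[ 293   16   52   30 1417] [318.07410021  30.46436133] wheel y if front 0.18526523737772455
[ 290  127   56   98 5164] [316.81216112 175.77633617] wheel y if front 0.11010932817856373
60 [(273, 286), (319, 327), (331, 344), (419, 469), (520, 529)]
100 [(74, 90), (274, 287), (337, 343), (363, 376), (402, 428), (453, 472), (484, 491)]
140 [(275, 288), (349, 361), (550, 576)]
180 [(184, 202), (277, 288), (348, 359)]
```

{"op": "send_rows", "data": {
  "motion": [
    {"claw": 0.5,"slide": [17,0,0],"delta_rot": [0,0,0]},
    {"claw": 0.5,"slide": [17,0,30],"delta_rot": [0,0,0]},
    {"claw": 0.5,"slide": [17,0,60],"delta_rot": [0,0,0]},
    {"claw": 0.5,"slide": [17,0,80],"delta_rot": [0,0,0]},
    {"claw": 0.5,"slide": [17,0,83],"delta_rot": [0,0,0]}
  ]
}}

```text
time: 12.65
position: [0.5123, 0.1062, 0.0556]
tool_rot: [-2.266, -2.172, 0.007]
ft_force: [-0.2, 0.2, -0.8]
grip_width: 0.748
grip_force: 0.0
```

{"op": "send_rows", "data": {
  "motion": [
    {"claw": -0.3,"slide": [0,0,0],"delta_rot": [0,0,0]},
    {"claw": -0.3,"slide": [0,0,0],"delta_rot": [0,0,0]},
    {"claw": -0.3,"slide": [0,0,0],"delta_rot": [0,0,0]},
    {"claw": -0.3,"slide": [0,0,0],"delta_rot": [0,0,0]},
    {"claw": -0.3,"slide": [0,0,0],"delta_rot": [0,0,0]}
  ],
  "grip_force": 6
}}

```text
time: 13.15
position: [0.5144, 0.1085, 0.0589]
tool_rot: [2.265, 2.176, 0.0]
ft_force: [-0.1, -0.4, 3.0]
grip_width: 0.413
grip_force: 6.0
```

```bash
python3 - <<'E'
from h import *
s=ctrl.get_state(); print(s['time'],s['position'],s['ft_force'],s['grip_width'],s['grip_force'])
d=snap('wrist'); m=(d['color'].max(2)<80).astype(np.uint8)
for c in(300,317,335): print(c,[(int(a[0]),int(a[-1])) for a in (lambda q:np.split(q,np.where(np.diff(q)>2)[0]+1))(np.where(m[:,c])[0])])
for v in (100,140,150,160,170,180,190,200,210): print(v,round(front(d,317,v,np.array([.038,.9993]))-.0196,4),end=' ')
E
```

```text
13.15 [0.51443027 0.10846646 0.05890085] [-0.11679397 -0.40228665  3.04253092] 0.41307210999551625 5.999590036444715
300 [(0, 45), (165, 260), (286, 312), (325, 399)]
317 [(0, 45), (165, 261), (286, 312), (325, 399)]
335 [(0, 45), (165, 261), (286, 312), (325, 399)]
100 0.1431 140 0.1238 150 0.1187 160 0.1135 170 0.1081 180 0.1026 190 0.097 200 0.0912 210 0.0852
```

{"op": "send_rows", "data": {
  "motion": [
    {"claw": -0.3,"slide": [4,0,0],"delta_rot": [0,0,0]},
    {"claw": -0.3,"slide": [8,0,-1],"delta_rot": [0,0,0]},
    {"claw": -0.3,"slide": [12,0,-2],"delta_rot": [0,0,0]},
    {"claw": -0.3,"slide": [16,0,-3],"delta_rot": [0,0,0]},
    {"claw": -0.3,"slide": [20,0,-3],"delta_rot": [0,0,0]}
  ]
}}

```text
time: 13.7
position: [0.5152, 0.1288, 0.0612]
tool_rot: [2.265, 2.176, 0.0]
ft_force: [0.1, -3.2, 0.0]
grip_width: 0.414
grip_force: 6.0
```

```bash
cat > look.py <<'E'
from h import *
s=ctrl.get_state(); print(s['time'],s['position'],s['ft_force'],s['grip_width'],s['grip_force'])
d=snap('wrist'); m=(d['color'].max(2)<80).astype(np.uint8)
for c in(300,317,335):
    q=np.where(m[:,c])[0]; g=[(int(a[0]),int(a[-1])) for a in np.split(q,np.where(np.diff(q)>2)[0]+1)]; print(c,g)
    f=[a[0] for a in g if a[0]>60]; print(' wheel y',round(front(d,c,f[0],np.array([.038,.9993]))-.0196,4))
E
python3 look.py
```

```text
13.7 [0.51522271 0.12877868 0.06122007] [ 0.08837512 -3.16671325  0.0492318 ] 0.4139843614213823 5.999774370211526
300 [(46, 46), (53, 85), (182, 261), (286, 312), (325, 399)]
 wheel y 0.1214
317 [(54, 85), (182, 261), (286, 312), (325, 399)]
 wheel y 0.1214
335 [(53, 85), (182, 262), (286, 312), (325, 399)]
 wheel y 0.1213
```

{"op": "send_rows", "data": {
  "motion": [
    {"claw": -0.3,"slide": [3,0,0],"delta_rot": [0,0,0]},
    {"claw": -0.3,"slide": [6,0,0],"delta_rot": [0,0,0]},
    {"claw": -0.3,"slide": [9,0,0],"delta_rot": [0,0,0]},
    {"claw": -0.3,"slide": [12,0,0],"delta_rot": [0,0,0]},
    {"claw": -0.3,"slide": [15,0,0],"delta_rot": [0,0,0]}
  ]
}}

```text
time: 14.25
position: [0.5154, 0.1437, 0.061]
tool_rot: [-2.265, -2.176, 0.001]
ft_force: [0.3, -2.1, -3.0]
grip_width: 0.413
grip_force: 6.0
```

```bash
python3 look.py
```

```text
14.25 [0.51538366 0.14366704 0.06100764] [ 0.30496524 -2.13382903 -3.00224894] 0.4130671862703924 5.999745702574728
300 [(80, 80), (90, 113), (191, 265), (284, 313), (325, 399)]
 wheel y 0.1876
317 [(88, 113), (191, 265), (284, 313), (325, 399)]
 wheel y 0.184
335 [(79, 81), (90, 114), (191, 264), (284, 313), (325, 399)]
 wheel y 0.188
```

{"op": "send_rows", "data": {
  "motion": [
    {"claw": -0.3,"slide": [3,0,0.5],"delta_rot": [0,0,0]},
    {"claw": -0.3,"slide": [6,0,1],"delta_rot": [0,0,0]},
    {"claw": -0.3,"slide": [9,0,1.5],"delta_rot": [0,0,0]},
    {"claw": -0.3,"slide": [12,0,2],"delta_rot": [0,0,0]},
    {"claw": -0.3,"slide": [15,0,2.5],"delta_rot": [0,0,0]}
  ]
}}

```text
time: 14.8
position: [0.5158, 0.1592, 0.0583]
tool_rot: [-2.264, -2.176, 0.0]
ft_force: [0.3, -0.1, -5.1]
grip_width: 0.414
grip_force: 6.0
```

```bash
sed -i 's/if a\[0\]>60\]/if a[0]>60 and a[1]-a[0]>45]/' look.py; python3 look.py
```

```text
14.8 [0.51578899 0.15919721 0.05827581] [ 0.27984409 -0.09724969 -5.11779057] 0.4136230150495376 5.999895397035289
300 [(0, 5), (125, 148), (196, 265), (284, 313), (325, 399)]
 wheel y 0.1444
317 [(125, 148), (196, 265), (284, 313), (325, 399)]
 wheel y 0.1444
335 [(125, 148), (196, 265), (284, 313), (325, 399)]
 wheel y 0.1444
```

{"op": "send_rows", "data": {
  "motion": [
    {"claw": -0.3,"slide": [3,0,1],"delta_rot": [0,0,0]},
    {"claw": -0.3,"slide": [6,0,2],"delta_rot": [0,0,0]},
    {"claw": -0.3,"slide": [9,0,2],"delta_rot": [0,0,0]},
    {"claw": -0.3,"slide": [9,0,2],"delta_rot": [0,0,0]}
  ]
}}

```text
time: 15.25
position: [0.5162, 0.1683, 0.0564]
tool_rot: [-2.264, -2.177, -0.0]
ft_force: [-1.1, 0.6, -4.5]
grip_width: 0.412
grip_force: 6.0
```

```bash
python3 look.py
```

```text
15.25 [0.51620182 0.16827911 0.05640133] [-1.13148567  0.56833719 -4.53072239] 0.41175030881699115 6.000034696189687
300 [(0, 22), (143, 170), (196, 264), (284, 313), (325, 399)]
 wheel y 0.154
317 [(143, 170), (196, 264), (284, 313), (325, 399)]
 wheel y 0.154
335 [(2, 3), (143, 170), (196, 264), (284, 313), (325, 399)]
 wheel y 0.154
```

{"op": "send_rows", "data": {
  "motion": [
    {"claw": -0.3,"slide": [2,0,0],"delta_rot": [0,0,0]},
    {"claw": -0.3,"slide": [4,0,0],"delta_rot": [0,0,0]},
    {"claw": -0.3,"slide": [5,0,0],"delta_rot": [0,0,0]},
    {"claw": 0.3,"slide": [5,0,0],"delta_rot": [0,0,0]},
    {"claw": 0.3,"slide": [5,0,0],"delta_rot": [0,0,0]}
  ],
  "grip_force": 3
}}

```text
time: 15.8
position: [0.518, 0.1731, 0.0577]
tool_rot: [2.264, 2.176, 0.004]
ft_force: [-0.1, -0.9, 0.4]
grip_width: 0.518
grip_force: 0.0
```

```bash
python3 look.py
```

```text
15.8 [0.51798433 0.1730578  0.05765792] [-0.12753122 -0.86588758  0.37006832] 0.5175319102413307 0.0
300 [(0, 31), (151, 180), (198, 264), (285, 313), (325, 399)]
 wheel y 0.1574
317 [(152, 181), (198, 264), (285, 313), (325, 399)]
 wheel y 0.1573
335 [(8, 9), (151, 180), (198, 264), (284, 313), (325, 399)]
 wheel y 0.1573
```

{"op": "send_rows", "data": {
  "motion": [
    {"claw": 0.3,"slide": [0,0,-25],"delta_rot": [0,0,0]},
    {"claw": 0.3,"slide": [0,0,-65],"delta_rot": [0,0,0]},
    {"claw": -1,"slide": [-20,2,-85],"delta_rot": [0,0,0]},
    {"claw": -1,"slide": [-60,2,-85],"delta_rot": [0,0,0]},
    {"claw": -1,"slide": [-85,2,-85],"delta_rot": [0,0,0]}
  ]
}}

```text
time: 16.35
position: [0.5167, 0.0852, 0.1433]
tool_rot: [2.264, 2.173, 0.003]
ft_force: [-0.1, -0.6, -1.0]
grip_width: 0.459
grip_force: 0.0
```

{"op": "send_rows", "data": {
  "motion": [
    {"claw": -1,"slide": [0,0,0],"delta_rot": [0,0.1,0]},
    {"claw": -1,"slide": [0,0,0],"delta_rot": [0,0.2,0]},
    {"claw": -1,"slide": [0,0,0],"delta_rot": [0,0.2,0]},
    {"claw": -1,"slide": [0,0,0],"delta_rot": [0,0.2,0]},
    {"claw": -1,"slide": [0,0,0],"delta_rot": [0,0.2,0]}
  ],
  "grip_force": 10
}}

```text
time: 16.85
position: [0.5155, 0.0889, 0.1421]
tool_rot: [-2.158, -2.079, -0.216]
ft_force: [0.1, -0.1, -0.1]
grip_width: 0.034
grip_force: 0.0
```

```bash
python3 - <<'E'
from h import *
s=ctrl.get_state(); p=s['position']; print(s['time'],p,s['ft_force'],s['grip_width'])
d=snap('wrist'); m=(d['color'].max(2)<80).astype(np.uint8)
for c in(305,317,330):
    q=np.where(m[:,c])[0]; print(c,[(int(a[0]),int(a[-1])) for a in np.split(q,np.where(np.diff(q)>2)[0]+1) if len(a)>3])
# lateral: tyre columns & rail columns near tyre rows
h=cv2.cvtColor(d['color'],cv2.COLOR_BGR2HSV); rl=cv2.inRange(h,(15,50,150),(35,200,255))
for r in(120,150,180):
    for nm,k in(('dark',m),('rail',rl)):
        c=np.where(k[r,200:440])[0]+200; print(r,nm,[(int(a[0]),int(a[-1])) for a in np.split(c,np.where(np.diff(c)>2)[0]+1) if len(a)>4])
print(R.from_rotvec(s['tool_rot']).as_matrix().round(3).tolist())
for v in range(60,130,10): print(v,round(front(d,317,v,np.array([.038,.9993]))-.0196,4),end=' ')
E
```

```text
16.85 [0.51548252 0.08888067 0.1421191 ] [ 0.09746758 -0.14349363 -0.12544242] 0.03395388440795519
305 [(53, 81), (90, 203), (231, 262), (285, 313), (325, 399)]
317 [(53, 81), (90, 203), (259, 262), (325, 399)]
330 [(53, 81), (90, 140), (146, 203), (230, 262), (285, 313), (325, 399)]
120 dark [(288, 340)]
120 rail [(200, 276), (356, 439)]
150 dark [(288, 340)]
150 rail [(276, 287), (356, 372), (382, 401)]
180 dark [(289, 339), (404, 410)]
180 rail [(276, 287), (355, 366)]
[[0.037, 0.999, 0.008], [0.98, -0.038, 0.197], [0.198, 0.001, -0.98]]
60 0.1801 70 0.1725 80 0.165 90 0.1573 100 0.1497 110 0.142 120 0.1342
```

{"op": "send_rows", "data": {
  "motion": [
    {"claw": -1,"slide": [-8,-1,40],"delta_rot": [0,0,0]},
    {"claw": -1,"slide": [-15,-1,75],"delta_rot": [0,0,0]},
    {"claw": -1,"slide": [-20,-1,98],"delta_rot": [0,0,0]},
    {"claw": -1,"slide": [-20,-1,98],"delta_rot": [0,0,0]},
    {"claw": -1,"slide": [-20,-1,98],"delta_rot": [0,0,0]}
  ]
}}

```text
time: 17.4
position: [0.5146, 0.0887, 0.0422]
tool_rot: [-2.157, -2.077, -0.217]
ft_force: [0.9, 0.5, 0.5]
grip_width: 0.004
grip_force: 0.0
```

{"op": "send_rows", "data": {
  "motion": [
    {"claw": -1,"slide": [2.9,0,0.6],"delta_rot": [0,0,0]},
    {"claw": -1,"slide": [5.9,0,1.2],"delta_rot": [0,0,0]},
    {"claw": -1,"slide": [8.8,0,1.8],"delta_rot": [0,0,0]},
    {"claw": -1,"slide": [10.8,0,2.2],"delta_rot": [0,0,0]},
    {"claw": -1,"slide": [12.7,0,2.6],"delta_rot": [0,0,0]}
  ]
}}

```text
time: 17.9
position: [0.5151, 0.1005, 0.0421]
tool_rot: [-2.16, -2.076, -0.217]
ft_force: [-0.0, 0.0, -0.2]
grip_width: 0.004
grip_force: 0.0
```

{"op": "send_rows", "data": {
  "motion": [
    {"claw": -1,"slide": [1,0,0.2],"delta_rot": [0,0,0]},
    {"claw": -1,"slide": [2,0,0.4],"delta_rot": [0,0,0]},
    {"claw": -1,"slide": [2.9,0,0.6],"delta_rot": [0,0,0]},
    {"claw": -1,"slide": [3.9,0,0.8],"delta_rot": [0,0,0]},
    {"claw": -1,"slide": [4.9,0,1],"delta_rot": [0,0,0]}
  ]
}}

```text
time: 18.4
position: [0.5151, 0.1052, 0.0416]
tool_rot: [-2.16, -2.075, -0.216]
ft_force: [-0.2, -0.8, 0.4]
grip_width: 0.005
grip_force: 0.1
```

```bash
cat > look2.py <<'E'
from h import *
s=ctrl.get_state(); p=s['position']; print(s['time'],p,s['ft_force'])
d=snap('wrist'); m=(d['color'].max(2)<80).astype(np.uint8)
for c in(305,317,330):
    q=np.where(m[:,c])[0]; g=[(int(a[0]),int(a[-1])) for a in np.split(q,np.where(np.diff(q)>2)[0]+1) if len(a)>3]; print(c,g,[(a[0],round(front(d,c,a[0],np.array([.038,.9993]))-.0196,4)) for a in g if a[0]<130])
E
python3 look2.py
```

```text
18.4 [0.51509847 0.10523332 0.04163783] [-0.21314554 -0.79587453  0.35063128]
305 [(0, 129), (141, 261), (286, 313), (325, 399)] [(0, 0.1821)]
317 [(0, 129), (141, 260), (325, 399)] [(0, 0.1821)]
330 [(0, 129), (141, 157), (162, 261), (285, 308), (325, 399)] [(0, 0.1821)]
```

{"op": "send_rows", "data": {
  "motion": [
    {"claw": -1,"slide": [0.5,0,0.1],"delta_rot": [0,0,0]},
    {"claw": -1,"slide": [1,0,0.2],"delta_rot": [0,0,0]},
    {"claw": -1,"slide": [1.5,0,0.3],"delta_rot": [0,0,0]}
  ]
}}

```text
time: 18.75
position: [0.5152, 0.1067, 0.0417]
tool_rot: [-2.16, -2.075, -0.217]
ft_force: [1.3, -0.2, -1.2]
grip_width: 0.007
grip_force: 0.1
```

{"op": "send_rows", "data": {
  "motion": [
    {"claw": -1,"slide": [0.5,0,0.1],"delta_rot": [0,0,0]},
    {"claw": -1,"slide": [1,0,0.2],"delta_rot": [0,0,0]},
    {"claw": -1,"slide": [1.5,0,0.3],"delta_rot": [0,0,0]}
  ]
}}

```text
time: 19.05
position: [0.5153, 0.1083, 0.0417]
tool_rot: [-2.16, -2.075, -0.217]
ft_force: [-0.2, -0.4, 0.7]
grip_width: 0.006
grip_force: 0.1
```

{"op": "send_rows", "data": {
  "motion": [
    {"claw": -1,"slide": [0.5,0,0.1],"delta_rot": [0,0,0]},
    {"claw": -1,"slide": [1,0,0.2],"delta_rot": [0,0,0]},
    {"claw": -1,"slide": [1.5,0,0.3],"delta_rot": [0,0,0]}
  ]
}}

```text
time: 19.35
position: [0.5153, 0.1098, 0.0417]
tool_rot: [-2.16, -2.075, -0.217]
ft_force: [-0.2, -0.5, -0.0]
grip_width: 0.007
grip_force: 0.1
```

{"op": "send_rows", "data": {
  "motion": [
    {"claw": -1,"slide": [0.5,0,0.1],"delta_rot": [0,0,0]},
    {"claw": -1,"slide": [1,0,0.2],"delta_rot": [0,0,0]},
    {"claw": -1,"slide": [1.5,0,0.3],"delta_rot": [0,0,0]}
  ]
}}

```text
time: 19.65
position: [0.5154, 0.1114, 0.0417]
tool_rot: [-2.16, -2.075, -0.217]
ft_force: [-0.3, 0.1, -0.0]
grip_width: 0.005
grip_force: 0.1
```

```bash
python3 - <<'E'
from h import *
d=snap('wrist'); m=(d['color'].max(2)<60).astype(np.uint8); g=d['color'].max(2)
print(g[0:60:2,317].tolist()); s=snap('scene'); k=(s['color'].max(2)<70)
for P in ((.5165,.165,.09),(.5165,.2,.06),(.5165,.12,.045)): print(proj(s,P))
E
```

```text
[246, 183, 107, 76, 64, 70, 68, 69, 70, 70, 68, 67, 64, 61, 48, 33, 31, 32, 30, 30, 31, 30, 32, 32, 42, 103, 53, 62, 52, 56]
(np.float64(272.6329552622316), np.float64(229.0546296739403))
(np.float64(263.2440722340051), np.float64(244.13820931308834))
(np.float64(286.5915584287213), np.float64(235.04211692612736))
```

{"op": "send_rows", "data": {
  "motion": [
    {"claw": -1,"slide": [0.5,0,0.1],"delta_rot": [0,0,0]},
    {"claw": -1,"slide": [1,0,0.2],"delta_rot": [0,0,0]}
  ]
}}

```text
time: 19.95
position: [0.5154, 0.1123, 0.0417]
tool_rot: [-2.16, -2.075, -0.217]
ft_force: [-0.4, -0.3, 0.5]
grip_width: 0.003
grip_force: 0.1
```

```bash
python3 - <<'E'
from h import *
d=snap('wrist'); g=d['color'].max(2); s=ctrl.get_state(); print(s['time'],s['position'],s['ft_force'])
print(g[30:64,317].tolist(),g[30:64,305].tolist()); 
for v in(50,52,54): print(v,front(d,317,v,np.array([.038,.9993]))-.0196)
E
```

```text
20.0 [0.51542795 0.11247371 0.04173187] [-0.88570966 -0.83907089  0.06614392]
[48, 41, 33, 32, 32, 32, 30, 28, 29, 30, 29, 31, 29, 28, 32, 32, 32, 31, 50, 94, 92, 51, 61, 66, 55, 51, 53, 56, 58, 59, 58, 61, 58, 58] [47, 40, 31, 32, 29, 30, 32, 30, 28, 30, 30, 30, 30, 32, 31, 30, 31, 30, 48, 96, 91, 51, 60, 65, 55, 50, 53, 57, 58, 59, 59, 61, 59, 57]
50 0.1682526527867207
52 0.16740198602612005
54 0.16655009276903548
```

{"op": "send_rows", "data": {
  "motion": [
    {"claw": -1,"slide": [0.5,0,0.1],"delta_rot": [0,0,0]},
    {"claw": -1,"slide": [1,0,0.2],"delta_rot": [0,0,0]}
  ]
}}

```text
time: 20.2
position: [0.5155, 0.1134, 0.0417]
tool_rot: [-2.16, -2.075, -0.217]
ft_force: [0.1, 0.9, 0.5]
grip_width: 0.002
grip_force: 0.1
```

{"op": "send_rows", "data": {
  "motion": [
    {"claw": -1,"slide": [0.5,0,0.1],"delta_rot": [0,0,0]},
    {"claw": -1,"slide": [1,0,0.2],"delta_rot": [0,0,0]}
  ]
}}

```text
time: 20.4
position: [0.5155, 0.1144, 0.0417]
tool_rot: [-2.16, -2.075, -0.217]
ft_force: [0.2, 0.7, 1.0]
grip_width: 0.007
grip_force: 0.1
```

{"op": "send_rows", "data": {
  "motion": [
    {"claw": -1,"slide": [0.5,0,0.1],"delta_rot": [0,0,0]},
    {"claw": -1,"slide": [1,0,0.2],"delta_rot": [0,0,0]}
  ]
}}

```text
time: 20.6
position: [0.5155, 0.1155, 0.0417]
tool_rot: [-2.16, -2.075, -0.217]
ft_force: [-0.5, -0.2, -0.0]
grip_width: 0.003
grip_force: 0.1
```

{"op": "send_rows", "data": {
  "motion": [
    {"claw": -1,"slide": [0.5,0,0.1],"delta_rot": [0,0,0]},
    {"claw": -1,"slide": [1,0,0.2],"delta_rot": [0,0,0]}
  ]
}}

```text
time: 20.8
position: [0.5156, 0.116, 0.0417]
tool_rot: [-2.16, -2.076, -0.216]
ft_force: [-0.8, -1.5, 0.6]
grip_width: 0.002
grip_force: 1.0
```

```bash
python3 - <<'E'
from h import *
d=snap('wrist'); g=d['color'].max(2); s=ctrl.get_state(); print(s['time'],s['position'],s['ft_force'])
print(g[0:70,317].tolist(),g[0:70:2,200].tolist())
E
```

```text
20.85 [0.51560261 0.11599656 0.04169421] [ 0.0886521  -1.74570285  0.30459319]
[128, 211, 246, 246, 246, 246, 246, 246, 246, 246, 246, 246, 222, 118, 107, 106, 101, 77, 58, 65, 68, 70, 69, 68, 67, 67, 68, 70, 69, 70, 70, 68, 67, 66, 65, 63, 61, 59, 54, 46, 37, 31, 32, 32, 32, 28, 29, 30, 37, 57, 57, 77, 59, 49, 54, 54, 56, 61, 59, 54, 56, 56, 56, 57, 60, 60, 61, 61, 60, 56] [206, 207, 209, 213, 212, 212, 213, 213, 213, 213, 213, 213, 213, 211, 208, 209, 207, 209, 208, 208, 209, 209, 210, 209, 209, 209, 209, 211, 213, 213, 214, 213, 213, 213, 214]
```

{"op": "send_rows", "data": {
  "motion": [
    {"claw": -1,"slide": [0.5,0,0.1],"delta_rot": [0,0,0]},
    {"claw": -1,"slide": [1,0,0.2],"delta_rot": [0,0,0]},
    {"claw": -1,"slide": [1,0,0.2],"delta_rot": [0,0,0]}
  ]
}}

```text
time: 21.15
position: [0.5157, 0.1162, 0.0417]
tool_rot: [-2.161, -2.075, -0.215]
ft_force: [-0.9, -5.8, 2.4]
grip_width: 0.006
grip_force: 2.2
```

{"op": "send_rows", "data": {
  "motion": [
    {"claw": -1,"slide": [0.5,0,0.1],"delta_rot": [0,0,0]},
    {"claw": -1,"slide": [1,0,0.2],"delta_rot": [0,0,0]},
    {"claw": -1,"slide": [1,0,0.2],"delta_rot": [0,0,0]}
  ]
}}

```text
time: 21.45
position: [0.5158, 0.1164, 0.0416]
tool_rot: [-2.163, -2.075, -0.214]
ft_force: [-1.6, -6.3, 2.6]
grip_width: 0.007
grip_force: 3.0
```

{"op": "send_rows", "data": {
  "motion": [
    {"claw": -1,"slide": [0.5,0,0.1],"delta_rot": [0,0,0]},
    {"claw": -1,"slide": [0.9,0,0.2],"delta_rot": [0,0,0]},
    {"claw": -1,"slide": [0.9,0,0.2],"delta_rot": [0,0,0]}
  ]
}}

```text
time: 21.75
position: [0.5159, 0.1166, 0.0416]
tool_rot: [-2.163, -2.075, -0.213]
ft_force: [-0.6, -8.8, 3.3]
grip_width: 0.008
grip_force: 3.7
```

```bash
python3 - <<'E'
from h import *
for i in range(4): ctrl.get_image('top'); print(ctrl.get_state()['ft_force'].round(2))
E
```

```text
[-0.25 -8.93  3.3 ]
[-1.23 -8.27  3.54]
[-1.55 -8.08  3.55]
[-1.11 -7.31  3.69]
```

{"op": "send_rows", "data": {
  "motion": [
    {"claw": -1,"slide": [0.4,0,0.1],"delta_rot": [0,0,0]},
    {"claw": -1,"slide": [0.7,0,0.1],"delta_rot": [0,0,0]},
    {"claw": -1,"slide": [0.7,0,0.1],"delta_rot": [0,0,0]},
    {"claw": -1,"slide": [0.7,0,0.1],"delta_rot": [0,0,0]},
    {"claw": -1,"slide": [0.7,0,0.1],"delta_rot": [0,0,0]}
  ]
}}

```text
time: 22.45
position: [0.516, 0.1168, 0.0416]
tool_rot: [-2.164, -2.075, -0.213]
ft_force: [-1.5, -9.3, 4.6]
grip_width: 0.008
grip_force: 4.2
```

{"op": "send_rows", "data": {
  "motion": [
    {"claw": -1,"slide": [0,0,0],"delta_rot": [0,0,0]},
    {"claw": -1,"slide": [0,0,0],"delta_rot": [0,0,0]},
    {"claw": -1,"slide": [0,0,0],"delta_rot": [0,0,0]},
    {"claw": -1,"slide": [0,0,0],"delta_rot": [0,0,0]},
    {"claw": -1,"slide": [0,0,0],"delta_rot": [0,0,0]}
  ]
}}

```text
time: 22.95
position: [0.516, 0.1168, 0.0416]
tool_rot: [-2.164, -2.075, -0.213]
ft_force: [-0.7, -9.7, 3.8]
grip_width: 0.005
grip_force: 4.2
```

{"op": "send_rows", "data": {
  "motion": [
    {"claw": -1,"slide": [-1,0,-0.2],"delta_rot": [0,0,0]},
    {"claw": -1,"slide": [-2.5,0,-0.5],"delta_rot": [0,0,0]},
    {"claw": -1,"slide": [-5,0,-1],"delta_rot": [0,0,0]},
    {"claw": -1,"slide": [-12,0,-2.5],"delta_rot": [0,0,0]},
    {"claw": -1,"slide": [-22,0,-4.5],"delta_rot": [0,0,0]}
  ]
}}

```text
time: 23.45
position: [0.5146, 0.0984, 0.0419]
tool_rot: [-2.157, -2.077, -0.217]
ft_force: [0.4, -0.2, 0.6]
grip_width: 0.009
grip_force: 0.0
```

{"op": "send_rows", "data": {
  "motion": [
    {"claw": -1,"slide": [0,0,-30],"delta_rot": [0,0,0]},
    {"claw": -1,"slide": [5,0,-65],"delta_rot": [0,0,0]},
    {"claw": -1,"slide": [5,0,-100],"delta_rot": [0,0,0]},
    {"claw": -1,"slide": [5,0,-110],"delta_rot": [0,0,0]},
    {"claw": -1,"slide": [5,0,-110],"delta_rot": [0,0,0]}
  ]
}}

```text
time: 23.95
position: [0.5154, 0.08, 0.1522]
tool_rot: [-2.163, -2.076, -0.22]
ft_force: [0.4, 0.3, -0.1]
grip_width: 0.005
grip_force: 0.0
```

```bash
python3 - <<'E'
from h import *
for k in range(2):
    d=snap('wrist'); g=d['color'].max(2); q=np.where(g[:,317]<85)[0]; print([(int(a[0]),int(a[-1])) for a in np.split(q,np.where(np.diff(q)>2)[0]+1) if len(a)>3])
s=ctrl.get_state(); print(s['time'],s['position'],s['ft_force'])
for a in np.split(q,np.where(np.diff(q)>2)[0]+1):
    if len(a)>3 and a[0]<150: print(a[0],front(d,317,a[0],np.array([.038,.9993]))-.0196)
for r in(70,100,130,160):
    c=np.where(g[r,220:420]<80)[0]+220; print(r,[(int(a[0]),int(a[-1])) for a in np.split(c,np.where(np.diff(c)>2)[0]+1) if len(a)>4])
t0=__import__('pickle').load(open('top0.pkl','rb')); t=snap('top')
for b in((205,205,225,228),(266,177,284,195)):
    x0,y0,x1,y1=b; print('jar diff',cv2.absdiff(t0['color'][y0:y1,x0:x1],t['color'][y0:y1,x0:x1]).mean())
E
```

```text
[(47, 106), (111, 118), (124, 132), (136, 176), (258, 264), (283, 286), (325, 399)]
[(47, 106), (111, 118), (124, 132), (136, 176), (258, 264), (283, 286), (325, 399)]
24.05 [0.51342124 0.08049664 0.14951745] [-0.45248862  0.16818988 -0.92841231]
47 0.18493303508710485
111 0.13456680508326652
124 0.12411598451845146
136 0.11438460580003001
70 [(292, 338)]
100 [(290, 340)]
130 [(291, 339)]
160 [(291, 338), (404, 409)]
jar diff 1.7152173913043478
jar diff 13.902263374485596
```

```bash
python3 - <<'E'
from h import *
import pickle
d=snap('wrist'); hd=np.array([.038,.9993]); o,r=ray(d,315,176.5); a=o[:2]@hd;b=r[:2]@hd;n=np.hypot(b,r[2])
print('rear->centre y',brentq(lambda s:((s-a)*(-r[2])+(.045-o[2])*b)/n-.045,a-1,a+1)-.0196, onz(d,315,100,.085))
for f,i in(('s',pickle.load(open('scene0.pkl','rb'))),('s',snap('scene')),('t',pickle.load(open('top0.pkl','rb'))),('t',snap('top'))):
    h=cv2.cvtColor(i['color'],cv2.COLOR_BGR2HSV); m=cv2.inRange(h,(0,120,60),(8,255,255))|cv2.inRange(h,(172,120,60),(180,255,255))
    k=np.zeros_like(m); 
    if f=='s': k[205:235,245:272]=1
    else: k[175:200,262:290]=1
    print(f,cv2.moments(m*k,True)['m00'],np.argwhere(m*k).mean(0))
E
```

```text
rear->centre y 0.17129757985588706 [0.51647284 0.17943974 0.085     ]
s 157.0 [215.89171975 257.6433121 ]
s 154.0 [215.92857143 257.68831169]
t 122.0 [184.13114754 274.25409836]
t 99.0 [184.29292929 272.78787879]
```

```bash
python3 -c "
from bench import ctrl
print(ctrl.close_job())"
```

```text
the job is handed in; nothing more can be done
None
```

I handed the job in with the wheel standing clear of the fingers by the buffer, about 15 mm past the bay's origin by camera. It had been pushed at 9–10 N for about a second (the sensor read 9.3–9.7 N at the fingers; the force at the buffer itself isn't measured), and neither jar appears to have moved. The one blemish is that, while the fingers held the wheel down the far side of the sill, they may have carried some of its weight and dragged it for about 10 mm.

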